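Load the brass wire spool on the bench dereeler

TASK

Load the white spool of brass wire into the wire dereeler stand: pick up the loose spindle by its black handle, push it through the spool's bore where the spool stands, lift and carry the spool on the spindle, and lower it between the stand's cheeks with the handle at the sprung (red button) cheek. Feel for the place where the spindle's groove straddles that cheek, then press the spindle down past the spring plunger until it snaps fully home in both slots, without forcing it. Do not touch the brass spool with the gripper, and leave the blue spool, the pliers and the small jar where they are.

Things in the scene. Friction and masses are not known exactly. Their poses are not given: they have to be found in the camera images.
- spindle_grip (a point): Loose spindle, 150 mm long, 110 g, lying on the bench. Point on its axis in the black square rubber handle (52 x 20 x 20 mm; axis 10 mm above the bench while lying), 27 mm behind the handle's front shoulder. x points along the spindle from handle to tip; z up while it lies flat, so grip across y (20 mm wide).
- spindle_groove (a point): On the spindle's axis, 33.5 mm ahead of spindle_grip, same axes: middle of the groove, 13 mm of bare 9 mm steel shaft between the handle's shoulder and a brass stop collar (20 mm diameter, 10 mm long). It belongs over the front cheek (10 mm thick, so 1.5 mm play either way). The spool stops at the collar's far face, 16.5 mm ahead.
- spindle_mid (a point): On the spindle's axis, 69.25 mm ahead of spindle_grip, same axes: half-way between the two places that lie in the stand's slots (groove 35.75 mm behind, plain 9 mm shaft 35.75 mm ahead). The shaft is polished and slippery (friction about 0.15): a hanging spool slides along it unless the tip is held a little higher than the handle.
- spindle_tip (a point): Tip of the spindle, 124.7 mm ahead of spindle_grip, same axes. The last 8 mm taper from 9 to 3 mm diameter.
- spool_brass_center (a point): Centre of the spool of yellow brass wire (150 to 310 g): two white octagonal flanges 56 mm across flats (61 over corners), 36 mm over both, standing on a flat on the bench, so the centre is 28 mm up. x runs along the bore (12 mm diameter, right through), roughly away from the robot. Loose: a push of 1 to 3 N slides it.
- stand_base (a point): Stand: green base 120 x 70 mm, fixed. Point over its middle, 54 mm above the bench, the height of the spindle's axis when home. x runs along the home axis, from the front cheek (handle outside it) to the rear; z up. On the base is the head with both cheeks, clamped anywhere within 10 mm of the middle along x: its offset is not measured, find it by eye or touch; it does not move.
- stand_front (a point): Nominal middle of the front cheek, home of the groove: 35.75 mm before stand_base, same axes; the true one is offset with the head. Cheeks 10 mm thick, 44 wide, 61.5 apart inside. Each has an 11 mm slot, its floor 4.5 mm below this point, its mouth flared to 25 mm at the top, 20 mm above. Handle and collar do not enter: they ride in its mouth, axis 21 mm (collar) or 27 mm above home.
- stand_plunger (a point): Nominal place of the round-nosed spring plunger (8 mm, red button at +y) in the front cheek only, 7.5 mm above stand_front; it stands 5 mm into the slot. With the groove over the cheek, the shaft comes to rest on it about 14 mm above home, passes at a downward push of 6 to 12 N on the handle and is then held down. Over 40 N on the stand is forcing.
- spool_silver_center (a point): Centre of the other spool, with blue flanges and silver-grey wire, otherwise the same. A bystander.
- pliers_center (a point): Flat-nose pliers with red handles, 44 x 140 x 10 mm, lying on the bench; the point is half-way up. A bystander.
- jar_center (a point): Small white jar with a black cap, 41 mm in diameter, 34 mm high; the point is half-way up. A bystander.
Mind the look-alikes: they are no part of the job. What is shaped like the part that bears spindle_grip but pink is not meant.

How it is judged:
By the outcome, as a careful person would: the job done as asked, in the order asked, and still so for the second after the job is handed in, with the robot touching nothing.
It also fails if it takes over 67 s, if anything falls off the work surface, if the arm or the gripper's body presses on something with over 40 N, if the wrist force passes 120 N, or if a joint passes its speed limit or range.

ROBOT

A 7-joint arm with a two-finger parallel gripper is mounted at the origin on a cart in front of the work surface, level with it; the furniture and walls round the work are solid. World frame = base frame: x ahead of the robot, y to its left, z up, the work surface at z = 0. Lengths are in m, angles in rad, forces in N, time in s.
With the tool pointing down it reaches from about 0.425 to 1.025 m from the base axis. Payload 9.4 kg.
Tool frame: the origin (TCP) lies at the very end of the fingers, on their centre line; the grasp point (between the pads) lies 19 mm behind it; z points along the fingers, y is the line along which they close (so a half turn about z gives the same grasp; the last joint's range is limited). The gripper opens to 85 mm and grips with 20 to 120 N. Pads are 22 mm wide; open, the fingers measure 114 mm over their backs; the gripper's body (76 mm by 85 mm) begins 54 mm behind the grasp point. The pads swing forward as they close: fully open they stand 13 mm farther back than shut.
Start: joints at [-1.41, 0.599, -0.003, 1.599, 0.002, 0.943, -0.08], TCP at [0.171, 0.705, 0.231] pointing down, gripper open.
Joint ranges: [-2.57, 2.57], [-0.35, 1.97], [-1.29, 1.29], [0.11, 2.56], [-1.05, 4.19], [0.11, 1.86], [-2.63, 2.63]. Speed limits (rad/s): [2.22, 2.22, 3.01, 3.01, 3.14, 3.14, 3.14].

INTERFACE

Orientations are given as [roll, pitch, yaw] about the fixed x, y, z axes, in that order (R = Rz(yaw) Ry(pitch) Rx(roll)).
In Python, from rig import sensors, imaging, arm gives the robot as it stands.
- The arm moves only by the tool carry_out, never from a script. Its argument "increments" is a list of rows, each a list of 3 entries, a list of its own where there are three numbers: the turn, a rotation vector about the tool's x, y, z in degrees, then the shift along the tool's x, y, z in cm, then the finger opening in cm, from 0 to 8.54. A call has 1 to 12 rows; each row is the pose to reach, as a shift and turn from the pose commanded when the call began, along the tool's axes at that moment; what a row does not reach only later rows make up. A row lasts 1/8 s, in which the tool goes at most 62.5 mm and 10.7 degrees, less where a joint would pass 70% of its speed; a pose out of reach is approached as far as the arm can. A call with a gripper value outside its range is refused whole. The fingers move at their own pace and stop on an object; "newtons" is the grip in N (left out, the last holds). Time passes only in rows, so rows that repeat a pose let the fingers close. It gives the time, the measured TCP pose, the force, the opening and the grip force at its end, in the units of the state.
- sensors.get_obs(): the state, without advancing time (a new reading comes with each control period).
- imaging.camera(name): name is "scene" or "top" or "wrist"; returns a dict with "img" (420x560x3 uint8, red, green, blue), "camera_matrix" (3x3 intrinsics, pixels), "R" (3x3) and "t" (3): a world point X has camera coordinates R X + t. Camera axes: x right, y down, z forward; pixel columns grow to the right and rows downward; lengths in m; the calibration is good to about 2 mm. A picture is of the moment at which its call begins. There is no depth.
- arm.close_job(): hands the job in; it is judged then, once.
Trained networks look in the newest picture that a camera, given by its name, has taken for a name from the list of things; names that differ only in an ending like _2 or _b are one class to them, and where a whole thing is asked for, a point or a joint stands for the part that bears it (a point fixed in the world has none). Each returns a list of dicts, best first, with "p" (0 to 1); they miss things now and then, are a little off and sometimes report something else, mostly with a low value. They report only what shows in the picture. A call takes as long as a camera call. They do not tell look-alikes from the thing itself.
- imaging.look_for(camera, query): "location" ([row, column] in pixels, amid what is visible of it).
The state is a dict: "t": time; "joint_pos": joint angles; "qd": joint speeds; "joint_torque": joint torques, N m; "tcp_pos": TCP position; "tcp_rot": TCP orientation; "contact_force": force on the tool from outside, world axes, zero at the start; "torque": the same for the moment, N m; "gripper_width": finger opening in m; "grasp_force": force on a finger pad.
Only numpy, scipy, OpenCV 4.12 (cv2) and the standard library are available. Lean on these libraries where they do the work, as an engineer would, in place of code of your own. Each camera call takes 0.05 s, during which the arm holds its last target. There are 200 camera calls.

## Working session

There is one attempt and no reset: what is moved stays moved. The work goes in short steps, Python scripts to look and compute and a tool call to move; the robot and the scene stay as the last step left them, time stands still between calls to the robot, and variables do not carry over. Pictures are saved under pics/ and viewed, at most 13 in all, crops included, and the job is handed in when it is done.

Besides the shell and the picture viewer there is one more tool, called after "Emit:" as name(argument=value, ...), one argument or row to a line, values as JSON. carry_out: Moves the arm, as the interface text tells. Its arguments: {"type":"object","properties":{"increments":{"type":"array"},"newtons":{"type":"number"}},"required":["increments"]}

```bash
mkdir -p pics; ls
cat > h.py <<'E'
import numpy as np, cv2
from scipy.spatial.transform import Rotation as Ro
from rig import sensors, imaging, arm
def ray(c,rc):
    K=np.array(c["camera_matrix"]);R=np.array(c["R"]);t=np.array(c["t"])
    d=R.T@np.linalg.solve(K,[rc[1],rc[0],1.]);return -R.T@t,d
def onz(c,rc,z):
    o,d=ray(c,rc);return o+d*(z-o[2])/d[2]
def proj(c,X):
    p=np.array(c["camera_matrix"])@(np.array(c["R"])@np.array(X)+np.array(c["t"]));return p[:2]/p[2]
def snap(n,f=None):
    c=imaging.camera(n)
    if f: cv2.imwrite(f"pics/{f}.png",c["img"][:,:,::-1])
    return c
def rel(tgt_p,tgt_rpy,o=None):
    o=o or sensors.get_obs();R=Ro.from_euler('xyz',o["tcp_rot"]);
    print("shift cm",np.round(R.inv().apply(np.array(tgt_p)-o["tcp_pos"])*100,2),"turn deg",np.round(np.degrees((R.inv()*Ro.from_euler('xyz',tgt_rpy)).as_rotvec()),2))
E
python3 - <<'E'
from h import *
o=sensors.get_obs();print(o)
Z=dict(spindle_grip=.01,spindle_groove=.01,spindle_tip=.01,spool_brass_center=.028,stand_base=.054,stand_front=.054,stand_plunger=.0615,spool_silver_center=.028,pliers_center=.005,jar_center=.017)
for n in("top","scene"):
    c=snap(n,n+"0")
    print(n, -np.array(c["R"]).T@c["t"])
    for q,z in Z.items():
        for r in imaging.look_for(n,q)[:3]:
            print(q,np.round(r["p"],2),np.round(r["location"],0),np.round(onz(c,r["location"],z),3))
E
```

```text
pics
{'t': 0.0, 'joint_pos': array([-1.40970822,  0.60011604, -0.00252874,  1.60016682,  0.00177731,
        0.94292544, -0.0797787 ]), 'qd': array([-1.14963165e-04, -3.28943918e-04, -6.54748994e-04, -2.83913431e-03,
       -5.69020571e-04, -5.88094079e-05,  1.42721636e-03]), 'joint_torque': array([ 1.37171766e-03, -7.76458025e+01,  1.56519771e+00, -2.58020908e+01,
        1.22977380e-02,  8.73980433e-03,  8.99511633e-06]), 'tcp_pos': array([0.17067966, 0.70410676, 0.23041055]), 'tcp_rot': array([-3.13998506e+00,  1.37132134e-04,  2.90385920e+00]), 'contact_force': array([-0.88390485,  0.43048337, -0.80279637]), 'torque': array([0.00188784, 0.04079808, 0.01223683]), 'grasp_force': 0.0, 'gripper_width': 0.08518205871478687}
top [0.20143148 0.03272637 1.44409724]
spindle_grip 0.7 [209. 291.] [ 0.575 -0.058  0.01 ]
spindle_grip 0.59 [255. 246.] [0.451 0.09  0.01 ]
spindle_groove 0.78 [253. 248.] [0.458 0.081 0.01 ]
spindle_groove 0.58 [214. 292.] [ 0.56 -0.06  0.01]
spindle_tip 0.64 [209. 291.] [ 0.574 -0.058  0.01 ]
spindle_tip 0.62 [252. 246.] [0.46  0.089 0.01 ]
spool_brass_center 0.
[... 535 characters left out ...]
] [0.468 0.09  0.01 ]
spindle_groove 0.98 [219. 313.] [ 0.581 -0.051  0.01 ]
spindle_groove 0.63 [203. 237.] [0.467 0.089 0.01 ]
spindle_tip 0.94 [202. 236.] [0.465 0.092 0.01 ]
spindle_tip 0.78 [218. 310.] [ 0.577 -0.045  0.01 ]
spool_brass_center 0.7 [121. 258.] [0.655 0.292 0.028]
stand_base 0.63 [263. 380.] [ 0.6   -0.244  0.054]
stand_base 0.41 [202. 241.] [0.456 0.051 0.054]
stand_front 0.95 [266. 382.] [ 0.598 -0.251  0.054]
stand_front 0.71 [164. 303.] [0.64  0.07  0.054]
stand_plunger 0.72 [266. 382.] [ 0.594 -0.254  0.062]
spool_silver_center 0.98 [169. 303.] [0.646 0.078 0.028]
pliers_center 0.82 [353. 354.] [ 0.455 -0.344  0.005]
jar_center 0.86 [190. 362.] [ 0.724 -0.05   0.017]
```

Run:
```python
import cv2
a=cv2.imread("pics/top0.png")[140:290,130:420];b=cv2.imread("pics/scene0.png")[90:380,190:420]
a=cv2.resize(a,None,fx=2.7,fy=2.7,interpolation=cv2.INTER_CUBIC);cv2.imwrite("pics/top0c.png",a)
b=cv2.resize(b,None,fx=2,fy=2,interpolation=cv2.INTER_CUBIC);cv2.imwrite("pics/scene0c.png",b)
```

```text
(no output)
```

View pics/top0c.png

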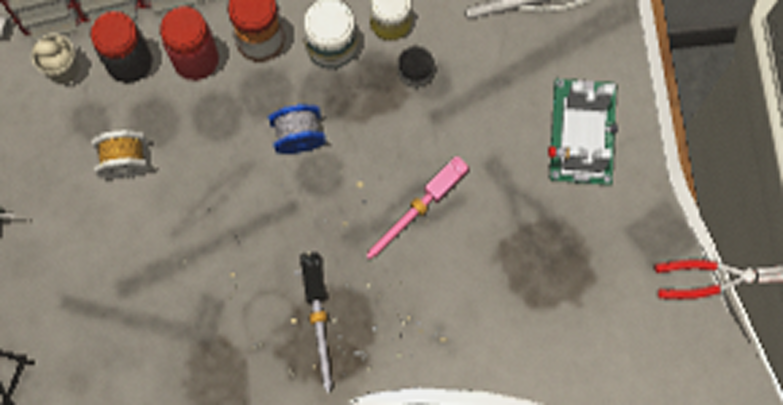

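View pics/scene0c.png

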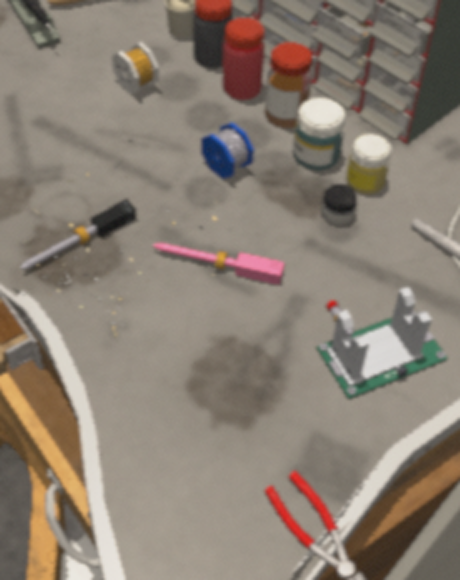

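The top crop shows the black-handled spindle with its handle at about (314,275) and its tip at (329,390), pointing toward the robot. The pink look-alike is at (420,205). The brass spool is at (120,150) with its bore along x. The stand is at (585,130), with the red button on the near-left cheek (552,152). The scene crop agrees.

Run:
```python
from h import *
T=snap("top");S=snap("scene")
f=lambda x,y:(140+y/2.7,130+x/2.7); g=lambda x,y:(90+y/2,190+x/2)
print(onz(T,f(314,279),.018),onz(T,f(329,388),.01),onz(T,f(319,317),.015)); print(onz(S,g(114,217),.018),onz(S,g(25,268),.01),onz(S,g(83,235),.015))
rel([.47,.09,.20],[np.pi,0,np.radians(189)])
```

```text
[0.48502664 0.08429939 0.018     ] [0.36792864 0.08033827 0.01      ] [0.44387256 0.08315551 0.015     ]
[0.48896535 0.08118318 0.018     ] [0.37086263 0.07937741 0.01      ] [0.44673142 0.08035017 0.015     ]
shift cm [-43.56 -52.69   3.13] turn deg [  0.     0.   -22.62]
```

Run:
```python
from h import *
rel([.46,.083,.19],[np.pi,0,np.radians(182)])
```

```text
shift cm [-42.75 -53.6    4.13] turn deg [  0.     0.   -15.62]
```

Emit:
carry_out(
  increments=[
    [[0,0,-15.6],[-42.8,-53.6,4.1],7],
    [[0,0,-15.6],[-42.8,-53.6,4.1],7],
    [[0,0,-15.6],[-42.8,-53.6,4.1],7],
    [[0,0,-15.6],[-42.8,-53.6,4.1],7],
    [[0,0,-15.6],[-42.8,-53.6,4.1],7],
    [[0,0,-15.6],[-42.8,-53.6,4.1],7],
    [[0,0,-15.6],[-42.8,-53.6,4.1],7],
    [[0,0,-15.6],[-42.8,-53.6,4.1],7],
    [[0,0,-15.6],[-42.8,-53.6,4.1],7],
    [[0,0,-15.6],[-42.8,-53.6,4.1],7],
    [[0,0,-15.6],[-42.8,-53.6,4.1],7],
    [[0,0,-15.6],[-42.8,-53.6,4.1],7],
  ],
  newtons=80,
)

```text
t: 2.7
tcp_pos: [0.4621, 0.0779, 0.1903]
tcp_rot: [-3.14, 0.001, -3.116]
contact_force: [-0.4, 0.9, -0.3]
gripper_width: 0.0701
grasp_force: 0.0
```

Run:
```python
from h import *
o=sensors.get_obs();print(o["tcp_pos"],o["tcp_rot"],o["joint_pos"])
c=snap("wrist","w1");print(-np.array(c["R"]).T@c["t"],np.array(c["R"]))
for q in("spindle_grip","spindle_groove","spindle_tip"):
  for r in imaging.look_for("wrist",q)[:2]: print(q,r["p"],r["location"],onz(c,r["location"],.01))
```

```text
[0.46209747 0.07790654 0.19026219] [-3.14021974e+00  7.38023420e-04 -3.11606423e+00] [-0.24988156  0.35858825 -0.05172031  2.21216008  0.03637712  0.5712439
  1.26740783]
[0.38583971 0.07660574 0.33342545] [[-2.74438386e-02  9.99623142e-01 -6.39589000e-04]
 [ 9.53062322e-01  2.63585378e-02  3.01624663e-01]
 [ 3.01527852e-01  7.66817039e-03 -9.53426533e-01]]
spindle_grip 0.89 [189.8, 286.5] [0.46778291 0.08711273 0.01      ]
spindle_grip 0.69 [276.0, 161.0] [ 0.5735883  -0.05326361  0.01      ]
spindle_groove 0.72 [182.1, 289.7] [0.45942743 0.09015697 0.01      ]
spindle_groove 0.68 [274.1, 157.1] [ 0.57125785 -0.05752307  0.01      ]
spindle_tip 0.78 [183.5, 286.7] [0.46100693 0.08708364 0.01      ]
spindle_tip 0.72 [274.6, 162.9] [ 0.5717181  -0.05093492  0.01      ]
```

View pics/w1.png

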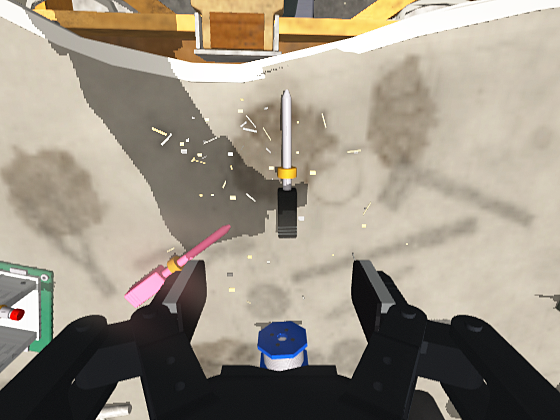

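The wrist view shows the spindle with its tip at (286,90), collar at (287,173) and handle from rows 188 to 237 at column 287. The pink one is at left.

Run:
```python
from h import *
c=snap("wrist")
t=onz(c,(90,286.5),.01);k=onz(c,(169,287),.02);h=onz(c,(237,287),.018);f=onz(c,(190,287.5),.02)
print(t,k,f,h)
d=(t-h)[:2];y=np.arctan2(d[1],d[0]);print(np.degrees(y))
print("grip est", t[:2]-.1247*np.array([np.cos(y),np.sin(y)]), h[:2]+.025*np.array([np.cos(y),np.sin(y)]))
g=t[:2]-.1247*np.array([np.cos(y),np.sin(y)])
rel([*g,.06],[np.pi,0,y]);rel([*g,.002],[np.pi,0,y])
```

```text
[0.36739952 0.08918734 0.01      ] [0.44180989 0.09284043 0.02      ] [0.46335944 0.09434759 0.02      ] [0.51585083 0.09632107 0.018     ]
-177.2488043736322
grip est [0.49195579 0.09517281] [0.49087964 0.0951211 ]
shift cm [-3.22  0.96 13.04] turn deg [ 0.02  0.01 -0.63]
shift cm [-3.22  0.96 18.84] turn deg [ 0.02  0.01 -0.63]
```

Run:
```python
from h import *
o=sensors.get_obs();print(o["tcp_pos"],o["qd"].round(3))
for n in("wrist","scene","top"):
    c=snap(n);h=cv2.cvtColor(c["img"],cv2.COLOR_RGB2HSV);m=cv2.inRange(h,(14,130,120),(32,255,255))
    k,l,s,ce=cv2.connectedComponentsWithStats(m)
    print(n,np.diag(c["camera_matrix"]),c["camera_matrix"][:2,2],-np.array(c["R"]).T@c["t"])
    for i in range(1,k):
        if s[i,4]>5:
            X=onz(c,ce[i][::-1],.013)
            if abs(X[0]-.45)<.15 and abs(X[1])<.2: print(s[i,4],ce[i],X)
```

```text
[0.46012083 0.08433921 0.19040726] [-0.009 -0.002 -0.001  0.001  0.001  0.001  0.002]
wrist [317.19476177 317.19476177   1.        ] [278.44419389 208.06057217] [0.38399502 0.08191566 0.33363333]
2701 [116.08071085  17.26249537] [ 0.31269354 -0.06514569  0.013     ]
2302 [344.45134666  22.23153779] [0.30862372 0.13847305 0.013     ]
1890 [231.3047619   32.27989418] [0.32062106 0.03728118 0.013     ]
7 [187.57142857  20.42857143] [ 0.31269618 -0.00167922  0.013     ]
7 [197.  25.] [0.31599539 0.00659246 0.013     ]
11 [267.  29.] [0.31672722 0.06937962 0.013     ]
398 [187.26130653  54.02763819] [ 0.34005793 -0.00325234  0.013     ]
326 [291.1993865   47.60429448] [0.33099129 0.09190696 0.013     ]
190 [279.88421053 174.87368421] [0.44938974 0.08632976 0.013     ]
169 [167.02366864 266.44970414] [ 0.55878666 -0.03631903  0.013     ]
scene [476.22373552 476.22373552   1.        ] [289.96101968 211.42190682] [ 0.14667853 -0.57291688  0.8403321 ]
32 [230.6875 205.9375] [0.44833546 0.08707287 0.013     ]
27 [300. 219.] [ 0.55613122 -0.03511769  0.013     ]
202 [190.15346535 251.46039604] [0.31304415 0.02597212 0.013     ]
top [499.08250426 499.08250426   1.        ] [278.36271255 212.85467153] [0.20143148 0.03272637 1.44409724]
19 [284.73684211 215.84210526] [ 0.55544553 -0.0365292   0.013     ]
```

Run:
```python
from h import *
o=sensors.get_obs();print(o["tcp_pos"],o["tcp_rot"])
c=snap("wrist","w2");im=c["img"].astype(int)
h=cv2.cvtColor(c["img"],cv2.COLOR_RGB2HSV)
for r in (100,115,130,145,160): # shaft: bright bluish
    row=im[r,262:300]; w=np.clip(row[:,2]-row[:,0]+20,0,None)
    i=np.where((row[:,2]>=row[:,0])&(row.mean(1)>90))[0]; print(r,262+i.min() if len(i) else None,262+i.max() if len(i) else None)
m=(im.max(2)<60).astype(np.uint8);m[:180]=0;m[255:]=0;m[:,:255]=0;m[:,305:]=0
for r in range(184,252,4):
    i=np.where(m[r])[0]; print(r,(i.min(),i.max(),len(i)) if len(i) else None,end=' ')
cv2.imwrite("pics/w2c.png",cv2.resize(c["img"][70:260,220:345,::-1],None,fx=3,fy=3))
```

```text
[0.46016227 0.08414105 0.19038913] [ 3.14137426e+00  1.10345672e-04 -3.10457853e+00]
100 284 284
115 276 280
130 276 276
145 None None
160 284 284
184 None 188 None 192 (np.int64(271), np.int64(289), 19) 196 (np.int64(271), np.int64(289), 19) 200 (np.int64(271), np.int64(289), 19) 204 (np.int64(271), np.int64(289), 19) 208 (np.int64(271), np.int64(289), 19) 212 (np.int64(271), np.int64(289), 19) 216 (np.int64(271), np.int64(289), 11) 220 (np.int64(271), np.int64(289), 4) 224 (np.int64(288), np.int64(289), 2) 228 None 232 None 236 (np.int64(272), np.int64(289), 3) 240 None 244 None 248 None
```

View pics/w2c.png

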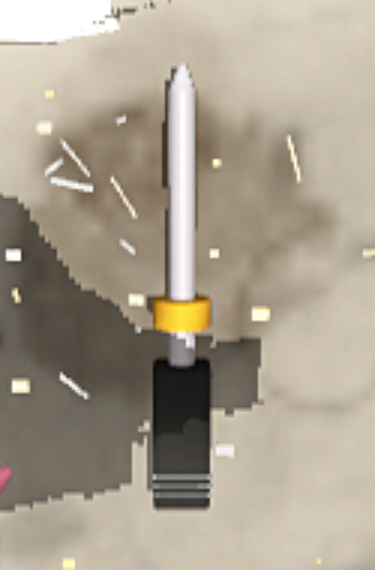

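The crop shows the spindle vertical: tip at full-image (280,92), handle columns 271–289 and rows 190–239.

Run:
```python
from h import *
c=snap("wrist");o=sensors.get_obs()
t=onz(c,(92,280.3),.01);h=onz(c,(239,280.2),.018);f=onz(c,(191,280.2),.02)
d=(t-h)[:2];y=np.arctan2(d[1],d[0]);print(t,f,h,np.degrees(y),np.degrees(o["tcp_rot"]))
u=np.array([np.cos(y),np.sin(y)])
print(t[:2]-.1247*u,f[:2]-.027*u,h[:2]+.025*u)
g=(t[:2]-.1247*u+f[:2]-.027*u+h[:2]+.025*u)/3
rel([*g,.06],[np.pi,0,y]);rel([*g,.003],[np.pi,0,y])
```

```text
[0.36949129 0.08308359 0.01      ] [0.46474621 0.08676034 0.02      ] [0.51850032 0.08893665 0.018     ] -177.75058272359766 [ 1.79995526e+02  5.64699098e-03 -1.77923885e+02]
[0.4940952  0.08797802] [0.49172541 0.08782008] [0.49351959 0.08795541]
shift cm [-3.29  0.3  13.04] turn deg [ 0.    0.01 -0.17]
shift cm [-3.29  0.3  18.74] turn deg [ 0.    0.01 -0.17]
```

Emit:
carry_out(
  increments=[
    [[0,0,0],[-3.3,0.3,5],5],
    [[0,0,0],[-3.3,0.3,10],5],
    [[0,0,0],[-3.3,0.3,15],5],
    [[0,0,0],[-3.3,0.3,18],5],
    [[0,0,0],[-3.3,0.3,18.7],5],
    [[0,0,0],[-3.3,0.3,18.7],4],
    [[0,0,0],[-3.3,0.3,18.7],1],
    [[0,0,0],[-3.3,0.3,18.7],1],
    [[0,0,0],[-3.3,0.3,18.7],1],
    [[0,0,0],[-3.3,0.3,18.7],1],
    [[0,0,0],[-3.3,0.3,18.7],1],
  ],
  newtons=90,
)

```text
t: 4.58
tcp_pos: [0.4941, 0.0872, 0.005]
tcp_rot: [3.141, 0.003, -3.107]
contact_force: [-0.1, -0.2, 6.5]
gripper_width: 0.0178
grasp_force: 88.3
```

Emit:
carry_out(
  increments=[
    [[0,0,0],[0,0,-3],1],
    [[0,0,8],[-2,2,-7],1],
    [[0,0,18],[-4,4,-12],1],
    [[0,0,28],[-6,6,-16],1],
    [[0,0,38],[-7.9,7.9,-19.5],1],
    [[0,0,48],[-7.9,7.9,-19.5],1],
    [[0,0,58],[-7.9,7.9,-19.5],1],
    [[0,0,68],[-7.9,7.9,-19.5],1],
    [[0,0,78],[-7.9,7.9,-19.5],1],
    [[0,0,88],[-7.9,7.9,-19.5],1],
    [[0,0,88],[-7.9,7.9,-19.5],1],
    [[0,0,88],[-7.9,7.9,-19.5],1],
  ],
)

```text
t: 6.08
tcp_pos: [0.5694, 0.1688, 0.1989]
tcp_rot: [3.141, -0.001, 1.644]
contact_force: [-0.2, 0.7, -0.3]
gripper_width: 0.0175
grasp_force: 88.4
```

Emit:
carry_out(
  increments=[
    [[0,0,0],[0,0,0],1],
    [[0,0,0],[0,0,0],1],
    [[0,0,0],[0,0,0],1],
  ],
)

```text
t: 6.45
tcp_pos: [0.5696, 0.1686, 0.1983]
tcp_rot: [-3.142, -0.0, 1.64]
contact_force: [0.2, -0.0, -1.6]
gripper_width: 0.0177
grasp_force: 88.4
```

Run:
```python
from h import *
o=sensors.get_obs();print(o["tcp_pos"],np.degrees(o["tcp_rot"]),o["qd"].round(3),o["grasp_force"],o["gripper_width"],o["joint_pos"])
c=snap("wrist","w3")
for q in("spool_brass_center","spindle_tip","spindle_groove"):
  for r in imaging.look_for("wrist",q)[:2]: print(q,r["p"],r["location"],onz(c,r["location"],.028))
```

```text
[0.56961865 0.16856379 0.19830749] [-1.79999518e+02 -3.97946137e-03  9.39928960e+01] [-0.003  0.     0.002 -0.     0.001 -0.    -0.001] 88.35323095321655 0.01771025556462627 [-0.69623244  0.51701828  0.46131063  1.95931726 -0.33275351  0.73931012
  0.03136878]
spool_brass_center 0.8 [75.0, 374.8] [0.65092252 0.28102001 0.028     ]
spindle_tip 0.79 [355.7, 269.4] [ 0.57461594 -0.04105957  0.028     ]
spindle_tip 0.72 [196.6, 278.8] [0.57159462 0.15964116 0.028     ]
spindle_groove 0.61 [354.6, 271.1] [ 0.57656991 -0.03927324  0.028     ]
spindle_groove 0.55 [195.9, 277.5] [0.57021331 0.16028688 0.028     ]
```

View pics/w3.png

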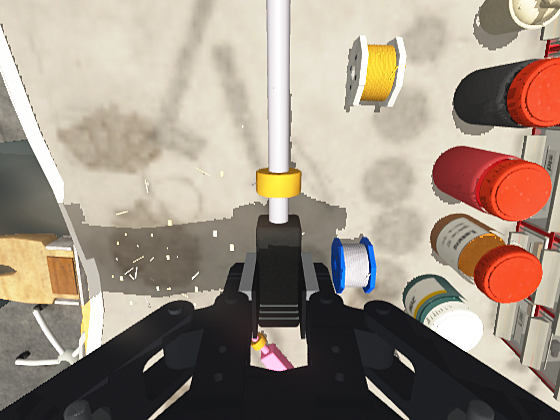

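The picture shows the brass spool at about (376,73), with its near flange at columns 346–368 and far flange at 390–406. The held spindle is straight up the middle at column 279.

```bash
cat > spool.py <<'E'
from h import *
from scipy.optimize import minimize
def pts(x,y,a,s):
    ang=np.radians(22.5+45*np.arange(8));r=.028/np.cos(np.pi/8)
    u=np.array([np.cos(a),np.sin(a),0]);v=np.array([-np.sin(a),np.cos(a),0]);C=np.array([x,y,.028])
    return np.array([C+s*u+r*(np.cos(q)*v+np.sin(q)*np.array([0,0,1])) for q in ang])
def sil(c,p,S=4,th=.005):
    m=np.zeros((420*S,560*S),np.uint8)
    P=lambda X:(np.array([proj(c,q) for q in X])+.5)*S
    for a,b in((-.018,-.018+th),(.018-th,.018)):
        h=cv2.convexHull(np.vstack([P(pts(*p,a)),P(pts(*p,b))]).astype(np.float32));cv2.fillConvexPoly(m,h.astype(np.int32),255)
    return cv2.resize(m,(560,420),interpolation=cv2.INTER_AREA)/255.
def white(c,roi):
    h=cv2.cvtColor(c["img"],cv2.COLOR_RGB2HSV).astype(int);r0,r1,c0,c1=roi
    return h
E
python3 - <<'E'
from spool import *
c=snap("wrist");im=c["img"].astype(int)
sub=im[25:120,335:415]
h=cv2.cvtColor(c["img"],cv2.COLOR_RGB2HSV)
for r in (30,40,55,73,90,105): print(r,[tuple(x) for x in h[r,340:412:3]])
E
```

```text
30 [(np.uint8(23), np.uint8(26), np.uint8(229)), (np.uint8(22), np.uint8(28), np.uint8(230)), (np.uint8(23), np.uint8(24), np.uint8(231)), (np.uint8(23), np.uint8(24), np.uint8(232)), (np.uint8(22), np.uint8(21), np.uint8(233)), (np.uint8(20), np.uint8(23), np.uint8(234)), (np.uint8(22), np.uint8(24), np.uint8(232)), (np.uint8(23), np.uint8(23), np.uint8(232)), (np.uint8(24), np.uint8(22), np.uint8(232)), (np.uint8(25), np.uint8(25), np.uint8(231)), (np.uint8(21), np.uint8(25), np.uint8(230)), (np.uint8(20), np.uint8(29), np.uint8(228)), (np.uint8(20), np.uint8(27), np.uint8(227)), (np.uint8(20), np.uint8(28), np.uint8(227)), (np.uint8(20), np.uint8(29), np.uint8(228)), (np.uint8(20), np.uint8(28), np.uint8(228)), (np.uint8(23), np.uint8(31), np.uint8(229)), (np.uint8(21), np.uint8(30), np.uint8(229)), (np.uint8(18), np.uint8(29), np.uint8(229)), (np.uint8(18), np.uint8(32), np.uint8(226)), (np.uint8(22), np.uint8(29), np.uint8(219)), (np.uint8(20), np.uint8(34), np.uint8(219)), (np.uint8(20), np.uint8(33), np.uint8(210)), (np.uint8(20), np.uint8(33), np.uint8(201))]
40 [(np.uint8(23
[... 4704 characters left out ...]
p.uint8(33), np.uint8(188)), (np.uint8(20), np.uint8(35), np.uint8(188)), (np.uint8(20), np.uint8(33), np.uint8(187)), (np.uint8(20), np.uint8(33), np.uint8(186)), (np.uint8(20), np.uint8(41), np.uint8(125)), (np.uint8(23), np.uint8(17), np.uint8(132)), (np.uint8(21), np.uint8(19), np.uint8(133)), (np.uint8(22), np.uint8(21), np.uint8(135)), (np.uint8(0), np.uint8(0), np.uint8(255)), (np.uint8(25), np.uint8(6), np.uint8(254)), (np.uint8(19), np.uint8(37), np.uint8(187)), (np.uint8(18), np.uint8(35), np.uint8(191)), (np.uint8(20), np.uint8(36), np.uint8(193)), (np.uint8(19), np.uint8(38), np.uint8(190)), (np.uint8(20), np.uint8(39), np.uint8(191)), (np.uint8(20), np.uint8(34), np.uint8(196))]
```

```bash
cat >> spool.py <<'E'
def sil2(c,p,S=4):
    x,y,a,rw=p[:4];m=np.zeros((420*S,560*S),np.uint8)
    P=lambda X:(np.array([proj(c,q) for q in X])+.5)*S
    def hull(A,B):
        h=cv2.convexHull(np.vstack([P(A),P(B)]).astype(np.float32));cv2.fillConvexPoly(m,np.round(h*16).astype(np.int32),255,shift=4)
    th=p[4]
    hull(pts(x,y,a,-.018),pts(x,y,a,-.018+th));hull(pts(x,y,a,.018-th),pts(x,y,a,.018))
    sc=rw/.0303;C=np.array([x,y,.028])
    f=lambda s:C+(pts(x,y,a,s)-C)*np.array([1,1,1])
    t=np.linspace(0,2*np.pi,24);u=np.array([np.cos(a),np.sin(a),0]);v=np.array([-u[1],u[0],0])
    W=lambda s:np.array([C+s*u+rw*(np.cos(q)*v+np.sin(q)*np.array([0,0,1])) for q in t])
    hull(W(-.016),W(.016))
    return cv2.resize(m,(560,420),interpolation=cv2.INTER_AREA)/255.
def fit(c,p0,box):
    h=cv2.cvtColor(c["img"],cv2.COLOR_RGB2HSV).astype(int)
    m=((h[...,1]<14)&(h[...,2]>240))|(h[...,2]<165)|(h[...,1]>150)
    r0,r1,c0,c1=box;m=m[r0:r1,c0:c1].astype(float)
    f=lambda p:((sil2(c,p)[r0:r1,c0:c1]-m)**2).sum()
    best=min((minimize(f,[*p0,.02,.004],method="Nelder-Mead",options=dict(initial_simplex=np.array([[*p0,.02,.004]]+[np.array([*p0,.02,.004])+np.eye(5)[i]*d for i,d in enumerate((k*.004,k*.004,k*.08,.003,.002))]),maxiter=250)) for k in (1,-1)),key=lambda r:r.fun)
    return best.x,best.fun,m.sum()
E
python3 - <<'E'
from spool import *
c=snap("wrist")
x,f,n=fit(c,[.65,.283,0.05],(20,125,335,415));print(x.round(4),np.degrees(x[2]),f,n)
r=onz
# bore pixel on near face
u=np.array([np.cos(x[2]),np.sin(x[2]),0]);print(proj(c,np.array([x[0],x[1],.028])-.018*u))
# held spindle: handle axis in wrist img
im=c["img"].astype(int)
h=cv2.cvtColor(c["img"],cv2.COLOR_RGB2HSV)
for rr in(3,40,80,120,155,180,205):
    i=[k for k in range(255,305) if (h[rr,k,1]<22 and not 215<h[rr,k,2]<238) or h[rr,k,1]>120]; print(rr,i[0],i[-1])
print(proj(c,sensors.get_obs()["tcp_pos"]),sensors.get_obs()["tcp_pos"])
E
```

```text
[0.6483 0.2819 0.0253 0.0242 0.0051] 1.4496736002104982 350.0536562860438 3454.0
[352.5488208   72.80122104]
3 267 289
40 267 289
80 268 289
120 268 288
155 268 288
180 255 300
205 269 288
[276.27333471 269.28160892] [0.56959454 0.16868473 0.19825304]
```

Emit:
carry_out(
  increments=[
    [[0,0,10],[2,0,0],1],
    [[0,0,20],[4,0,0],1],
    [[0,0,30],[6,0,0],1],
    [[0,0,40],[8,0,0],1],
    [[0,0,50],[9,0,0],1],
    [[0,0,60],[10,-0.2,0],1],
    [[0,0,70],[11,-0.2,0],1],
    [[0,0,80],[11.35,-0.2,0],1],
    [[0,0,88],[11.35,-0.2,0],1],
    [[0,0,92.5],[11.35,-0.2,0],1],
    [[0,0,92.5],[11.35,-0.2,0],1],
    [[0,0,92.5],[11.35,-0.2,0],1],
  ],
)

```text
t: 8.25
tcp_pos: [0.5597, 0.2818, 0.1983]
tcp_rot: [-3.142, 0.0, 0.028]
contact_force: [1.4, -0.8, -0.9]
gripper_width: 0.0175
grasp_force: 88.4
```

Emit:
carry_out(
  increments=[
    [[0,0,0],[0,0,0],1],
    [[0,0,0],[0,0,0],1],
    [[0,0,0],[0,0,0],1],
  ],
)

```text
t: 8.62
tcp_pos: [0.5598, 0.2817, 0.1984]
tcp_rot: [-3.141, -0.0, 0.026]
contact_force: [0.1, -0.3, -1.0]
gripper_width: 0.0177
grasp_force: 88.4
```

Run:
```python
from spool import *
o=sensors.get_obs();print(o["tcp_pos"],np.degrees(o["tcp_rot"]),o["qd"].round(3),o["joint_pos"].round(2))
c=snap("wrist","w4");print(-np.array(c["R"]).T@c["t"])
for r in imaging.look_for("wrist","spool_brass_center")[:2]: print(r)
s=snap("scene","s4")
cv2.imwrite("pics/w4c.png",np.hstack([cv2.resize(c["img"][30:200,190:370,::-1],(540,510)),cv2.resize(s["img"][70:190,205:290,::-1],(255,510)[:2])])[:,:795])
```

```text
[0.55976035 0.28172646 0.19836001] [-1.79990800e+02 -4.39996955e-03  1.48467569e+00] [-0.002  0.002  0.002 -0.001 -0.002 -0.     0.   ] [-1.13  0.7   0.94  1.9  -0.71  0.92 -1.38]
[0.63792763 0.28417275 0.34159618]
{'location': [93.6, 290.3], 'p': 0.92}
```

View pics/w4c.png

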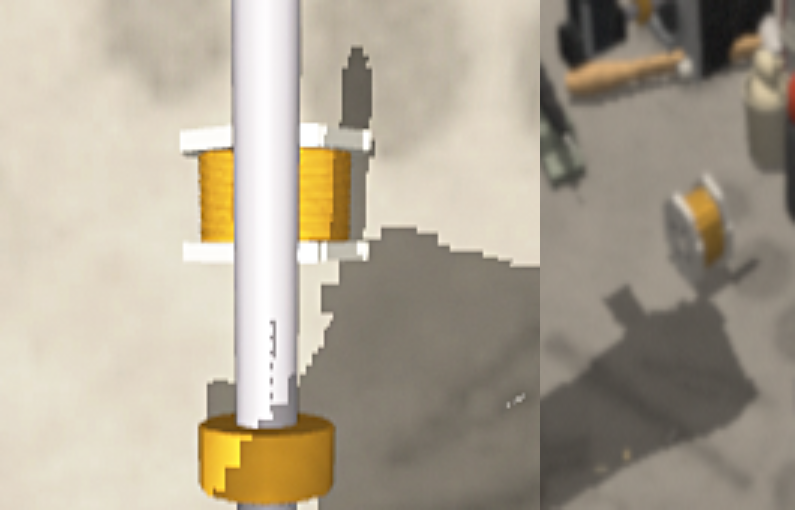

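The crop shows the shaft at full-image column 278.7, and the spool's flange ends centred at column about 282, so the spindle must go about 3 mm toward −y. Yaw agrees within half a degree.

Run:
```python
from h import *
c=snap("wrist");o=sensors.get_obs();R=Ro.from_euler('xyz',o["tcp_rot"])
g=lambda x,y:(30+(y+.5)/3-.5,190+(x+.5)/3-.5)
L=lambda X:(R.inv().apply(X-o["tcp_pos"])*1000).round(2)
for z in(.0396,):
  F=(onz(c,g(180.,138),z)+onz(c,g(372,138),z))/2;N=(onz(c,g(182,250),z)+onz(c,g(370,250),z))/2
  print("far",L(F),F,"near",L(N),N)
for dz in(0,.005,.01):
  A=[(onz(c,g(a,y),o["tcp_pos"][2]+dz)+onz(c,g(b,y),o["tcp_pos"][2]+dz))/2 for a,b,y in((231.5,300.5,20),(235,299,200),(236,298.5,330))]
  print(dz,[L(a) for a in A])
  # collar far/near edges -> expected 38.5..48.5 ahead of grip (top z +10)
  print(L(onz(c,g(268,420),o["tcp_pos"][2]+dz+.01)),L(onz(c,g(268,500),o["tcp_pos"][2]+dz)),"collar width mm", (onz(c,g(334,450),o["tcp_pos"][2]+dz)-onz(c,g(199,450),o["tcp_pos"][2]+dz))*1000)
```

```text
far [104.88   2.08 158.72] [0.66467773 0.28236009 0.0396    ] near [ 73.34   2.24 158.72] [0.63315011 0.28138781 0.0396    ]
0 [array([ 1.0558e+02, -6.8000e-01,  1.0000e-02]), array([ 8.269e+01, -5.000e-01,  1.000e-02]), array([ 6.456e+01, -4.200e-01,  1.000e-02])]
[ 53.01  -0.29 -10.  ] [38.5  -0.24  0.  ] collar width mm [  0.57898438 -20.72156065   0.        ]
0.005 [array([104.63,  -0.67,  -4.99]), array([82.53, -0.49, -4.99]), array([65.04, -0.42, -4.99])]
[ 53.96  -0.3  -15.  ] [39.89 -0.25 -5.  ] collar width mm [  0.5587732 -19.9982127   0.       ]
0.01 [array([103.67,  -0.66,  -9.99]), array([82.38, -0.49, -9.99]), array([65.51, -0.42, -9.99])]
[ 54.9   -0.3  -19.99] [ 41.28  -0.26 -10.  ] collar width mm [  0.53856202 -19.27486474   0.        ]
```

Emit:
carry_out(
  increments=[
    [[0,0,0],[-5,0.28,0],1],
    [[0,0,0],[-8,0.28,2],1],
    [[0,0,0],[-8,0.28,7],1],
    [[0,0,0],[-8,0.28,12],1],
    [[0,0,0],[-8,0.28,16],1],
    [[0,0,0],[-8,0.28,17.5],1],
    [[0,0,0],[-8,0.28,17.5],1],
    [[0,0,0],[-8,0.28,17.5],1],
    [[0,0,0],[-8,0.28,17.5],1],
    [[0,0,0],[-8,0.28,17.5],1],
  ],
)

```text
t: 10.07
tcp_pos: [0.48, 0.2773, 0.0239]
tcp_rot: [-3.141, -0.001, 0.026]
contact_force: [-0.9, -0.7, -0.5]
gripper_width: 0.0175
grasp_force: 88.4
```

Run:
```python
from h import *
o=sensors.get_obs();print(o["tcp_pos"],np.degrees(o["tcp_rot"]),o["qd"].round(3),o["contact_force"])
s=snap("scene","s5");R=Ro.from_euler('xyz',o["tcp_rot"])
T=o["tcp_pos"]+R.apply([.1247,-.0007,-.005]);B=np.array([.631,.2785,.028])
print("tip",T,proj(s,T),"bore",proj(s,B),proj(s,o["tcp_pos"]+R.apply([.045,-.0005,-.005])))
u,v=proj(s,T);x0,y0=int(u)-40,int(v)-45
print(x0,y0)
im=cv2.resize(s["img"][y0:y0+75,x0:x0+100,::-1],None,fx=8,fy=8,interpolation=cv2.INTER_CUBIC)
cv2.imwrite("pics/s5c.png",im)
```

```text
[0.47999357 0.27729183 0.02388557] [-1.79974298e+02 -5.13280605e-02  1.50910172e+00] [ 0.003  0.002 -0.006  0.002 -0.    -0.001 -0.001] [-0.9483924  -0.65701565 -0.51805886]
tip [0.60462742 0.2812733  0.02899759] [244.07853553 129.62484787] bore [253.24847623 126.7400394 ] [217.74756079 141.82876323]
204 84
```

View pics/s5c.png

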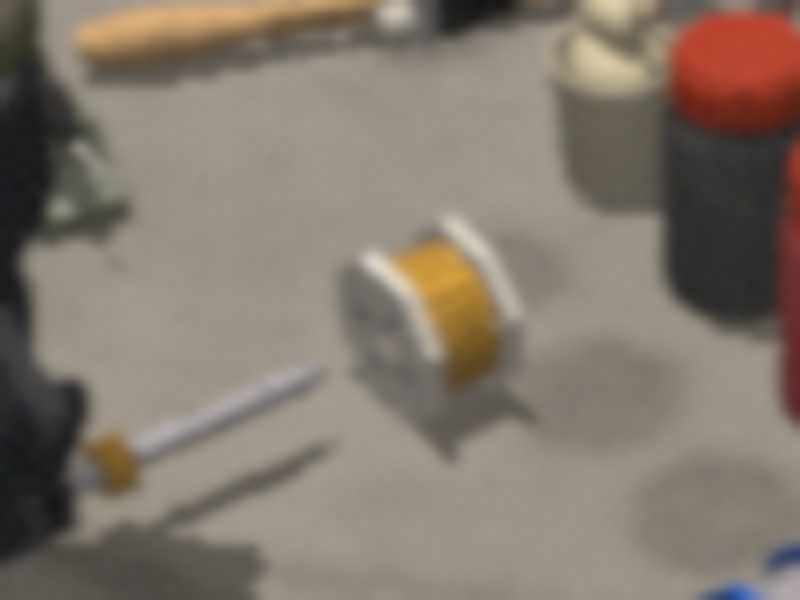

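The tip is at full-image (244.3,130.4), where it was predicted. The spindle's line extends to the bore at crop (394,340).

Emit:
carry_out(
  increments=[
    [[0,0,0],[1,0.04,0.08],1],
    [[0,0,0],[1.8,0.04,0.08],1],
    [[0,0,0],[2.4,0.04,0.08],1],
    [[0,0,0],[2.9,0.04,0.08],1],
    [[0,0,0],[3.4,0.04,0.08],1],
    [[0,0,0],[3.8,0.04,0.08],1],
    [[0,0,0],[4,0.04,0.08],1],
    [[0,0,0],[4,0.04,0.08],1],
  ],
)

```text
t: 11.12
tcp_pos: [0.5199, 0.2775, 0.0225]
tcp_rot: [3.142, -0.0, 0.026]
contact_force: [-0.7, -0.1, -1.6]
gripper_width: 0.0176
grasp_force: 88.4
```

Run:
```python
from h import *
o=sensors.get_obs();print(o["tcp_pos"],o["contact_force"],o["torque"])
s=snap("scene")
for n in("scene","wrist"):
  c=snap(n)
  for r in imaging.look_for(n,"spool_brass_center")[:1]: print(n,r,onz(c,r["location"],.028))
im=s["img"].astype(int);h=cv2.cvtColor(s["img"],cv2.COLOR_RGB2HSV)
def wire(i): 
  m=cv2.inRange(cv2.cvtColor(i,cv2.COLOR_RGB2HSV),(14,130,120),(32,255,255))[100:150,235:280];return cv2.moments(m,True)
for i in(cv2.imread("pics/s5.png")[:,:,::-1].copy(),s["img"]):
  M=wire(i);print(M["m00"],M["m10"]/M["m00"],M["m01"]/M["m00"])
```

```text
[0.51986873 0.27752331 0.02248356] [-0.66954796 -0.08892768 -1.64512976] [ 0.01153169 -0.00631355  0.04051038]
scene {'location': [123.8, 255.8], 'p': 0.94} [0.64290318 0.28477417 0.028     ]
wrist {'location': [12.2, 270.3], 'p': 0.88} [0.63225585 0.28418732 0.028     ]
83.0 24.783132530120483 20.313253012048193
84.0 24.761904761904763 20.238095238095237
```

Emit:
carry_out(
  increments=[
    [[0,0,0],[0.8,0,-0.03],1],
    [[0,0,0],[1.6,0,-0.03],1],
    [[0,0,0],[2.4,0,-0.03],1],
    [[0,0,0],[3.2,0,-0.03],1],
    [[0,0,0],[4,0,-0.03],1],
    [[0,0,0],[4.7,0,-0.03],1],
    [[0,0,0],[5.3,0,-0.03],1],
    [[0,0,0],[5.6,0,-0.03],1],
    [[0,0,0],[5.6,0,-0.03],1],
  ],
)

```text
t: 12.5
tcp_pos: [0.5759, 0.279, 0.0227]
tcp_rot: [3.142, -0.0, 0.026]
contact_force: [-0.3, 0.3, -0.8]
gripper_width: 0.0177
grasp_force: 88.4
```

Run:
```python
from h import *
o=sensors.get_obs();print(o["tcp_pos"],o["contact_force"],o["torque"])
s=snap("scene")
m=cv2.inRange(cv2.cvtColor(s["img"],cv2.COLOR_RGB2HSV),(14,130,120),(32,255,255))[100:150,245:280];M=cv2.moments(m,True);print(M["m00"],M["m10"]/M["m00"]+10,M["m01"]/M["m00"])
c=snap("wrist","w6")
cv2.imwrite("pics/w6c.png",cv2.resize(c["img"][0:260,140:420,::-1],None,fx=2,fy=2))
```

```text
[0.57590379 0.27895877 0.0227492 ] [-0.31174598  0.2868413  -0.80775541] [0.01999164 0.05481442 0.09295226]
81.0 23.530864197530864 20.160493827160494
```

View pics/w6c.png

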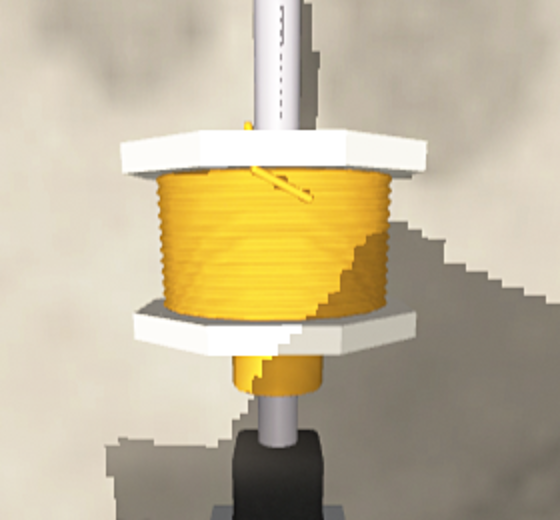

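The spindle goes right through: the shaft shows beyond the far flange, and the collar is almost against the near flange at (277,370).

Emit:
carry_out(
  increments=[
    [[0,0,0],[0.3,0,0],1],
    [[0,0,0],[0.3,0,-0.1],1],
    [[0,3,0],[0.3,0,-0.2],1],
    [[0,6,0],[0.3,0,-0.5],1],
    [[0,9,0],[0.3,0,-1],1],
    [[0,9,0],[0.3,0,-2],1],
    [[0,9,0],[0.2,0,-4.5],1],
    [[0,9,0],[-0.5,0,-8],1],
    [[0,9,0],[-1.5,0,-12],1],
    [[0,9,0],[-2.5,0,-15],1],
    [[0,9,0],[-2.5,0,-16],1],
    [[0,9,0],[-2.5,0,-16],1],
  ],
  newtons=110,
)

```text
t: 14.1
tcp_pos: [0.5511, 0.2787, 0.183]
tcp_rot: [-3.141, -0.157, 0.026]
contact_force: [-0.3, -0.0, -3.9]
gripper_width: 0.0171
grasp_force: 112.2
```

Run:
```python
from h import *
o=sensors.get_obs();print(o["tcp_pos"],o["contact_force"],o["torque"],np.degrees(o["tcp_rot"]),o["joint_pos"].round(2))
c=snap("wrist","w7");h=cv2.cvtColor(c["img"],cv2.COLOR_RGB2HSV)
m=cv2.inRange(h,(14,130,120),(32,255,255));k,l,s,ce=cv2.connectedComponentsWithStats(m)
print([(s[i],ce[i].round()) for i in range(1,k) if s[i,4]>150])
rel([.536,-.135,.185],[np.pi,-np.radians(9),0.0])
```

```text
[0.55112643 0.27871316 0.18304531] [-0.31066873 -0.02064541 -3.89499883] [ 0.0124497   0.5643295  -0.04427083] [-179.98730893   -9.0181308     1.50277072] [-1.17  0.64  0.88  2.04 -0.74  0.64 -1.38]
[(array([530,   0,  30,  23, 167], dtype=int32), array([542.,  12.])), (array([ 61,  27,  28,  98, 344], dtype=int32), array([75., 81.])), (array([ 220,   93,  114,   74, 7800], dtype=int32), array([277., 129.])), (array([257, 184,  43,  14, 529], dtype=int32), array([278., 190.])), (array([   0,  191,   48,   99, 2054], dtype=int32), array([ 23., 238.]))]
shift cm [-2.49 41.3  -0.65] turn deg [-0.21  0.04  1.48]
```

Emit:
carry_out(
  increments=[
    [[0,0,0.4],[-0.5,1.5,0],1],
    [[0,0,0.8],[-1,4.5,-0.3],1],
    [[0,0,1.5],[-2,8.5,-0.6],1],
    [[0,0,1.5],[-2.5,13,-0.6],1],
    [[0,0,1.5],[-2.5,17.5,-0.6],1],
    [[0,0,1.5],[-2.5,22,-0.6],1],
    [[0,0,1.5],[-2.5,26.5,-0.6],1],
    [[0,0,1.5],[-2.5,31,-0.6],1],
    [[0,0,1.5],[-2.5,35,-0.6],1],
    [[0,0,1.5],[-2.5,38.5,-0.6],1],
    [[0,0,1.5],[-2.5,40.5,-0.6],1],
    [[0,0,1.5],[-2.5,41.3,-0.6],1],
  ],
)

```text
t: 15.65
tcp_pos: [0.5345, -0.1376, 0.1843]
tcp_rot: [-3.138, -0.156, -0.004]
contact_force: [-0.2, 0.6, -3.9]
gripper_width: 0.0167
grasp_force: 112.2
```

Emit:
carry_out(
  increments=[
    [[0,0,0],[0,0,0],1],
    [[0,0,0],[0,0,0],1],
    [[0,0,0],[0,0,0],1],
    [[0,0,0],[0,0,0],1],
  ],
)

```text
t: 16.15
tcp_pos: [0.5359, -0.1345, 0.1848]
tcp_rot: [-3.137, -0.157, 0.0]
contact_force: [0.9, -0.2, -3.8]
gripper_width: 0.0169
grasp_force: 112.1
```

Run:
```python
from h import *
o=sensors.get_obs();print(o["tcp_pos"],o["contact_force"],np.degrees(o["tcp_rot"]),o["qd"].round(3),o["joint_pos"].round(2))
c=snap("wrist","w8")
for q,z in(("stand_base",.054),("stand_front",.074),("stand_plunger",.0615)):
  for r in imaging.look_for("wrist",q)[:2]: print(q,r,onz(c,r["location"],z))
```

```text
[ 0.53591305 -0.13448128  0.18478   ] [ 0.90457648 -0.15165921 -3.81223198] [-1.79755599e+02 -8.99489397e+00  2.26826574e-02] [ 0.004 -0.002  0.002 -0.001  0.003  0.    -0.   ] [-0.32  0.49  0.7   2.18 -0.75  0.54 -0.64]
stand_base {'location': [120.0, 375.7], 'p': 0.72} [ 0.6255044  -0.21756074  0.054     ]
stand_front {'location': [123.4, 378.1], 'p': 0.8} [ 0.6204039  -0.21379178  0.074     ]
stand_plunger {'location': [122.6, 376.3], 'p': 0.94} [ 0.62245533 -0.21598328  0.0615    ]
stand_plunger {'location': [234.8, 275.8], 'p': 0.19} [ 0.52476615 -0.13104554  0.0615    ]
```

View pics/w8.png

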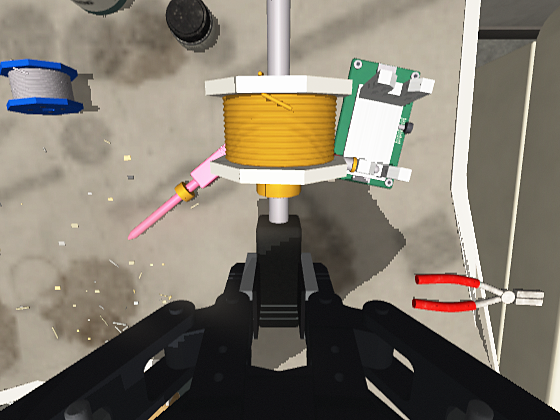

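The stand is at columns 336–435 and rows 58–187, slightly rotated, with the spool hiding its front-left corner. I'll shift aside for one clear view.

Emit:
carry_out(
  increments=[
    [[0,0,0],[0,-2,0],1],
    [[0,0,0],[0,-4,0],1],
    [[0,0,0],[0,-5,0],1],
    [[0,0,0],[0,-5,0],1],
    [[0,0,0],[0,-5,0],1],
    [[0,0,0],[0,-5,0],1],
    [[0,0,0],[0,-5,0],1],
  ],
)

```text
t: 17.23
tcp_pos: [0.5358, -0.0857, 0.1851]
tcp_rot: [-3.138, -0.157, -0.002]
contact_force: [0.2, 0.1, -2.8]
gripper_width: 0.0169
grasp_force: 112.2
```

Run:
```python
from h import *
import pickle
o=sensors.get_obs();print(o["tcp_pos"],np.degrees(o["tcp_rot"]),o["qd"].round(3))
c=snap("wrist","w9");s=snap("scene","s9")
pickle.dump((o,c,s),open("st.pkl","wb"))
for n,k in(("wrist",c),("scene",s)):
  for q,z in(("stand_base",.054),("stand_front",.074),("stand_plunger",.0615)):
    for r in imaging.look_for(n,q)[:1]: print(n,q,r,onz(k,r["location"],z))
# base green mask -> min area rect corners
h=cv2.cvtColor(c["img"],cv2.COLOR_RGB2HSV);m=cv2.inRange(h,(55,90,30),(95,255,255));m=cv2.morphologyEx(m,cv2.MORPH_CLOSE,np.ones((9,9)))
k,l,st,ce=cv2.connectedComponentsWithStats(m);i=1+st[1:,4].argmax();print(st[i])
pts=np.argwhere(l==i)[:,::-1].astype(np.float32);b=cv2.boxPoints(cv2.minAreaRect(pts));print(b,[onz(c,p[::-1],.008).round(4) for p in b])
a=cv2.resize(c["img"][40:205,385:495,::-1],(400,600),interpolation=cv2.INTER_CUBIC)
d=cv2.resize(s["img"][222:297,342:392,::-1],(400,600),interpolation=cv2.INTER_CUBIC)
cv2.imwrite("pics/w9c.png",np.hstack([a,d]))
```

```text
[ 0.53581765 -0.08574378  0.18506176] [-1.79770493e+02 -9.00517089e+00 -9.15938598e-02] [-0.004 -0.001 -0.002 -0.001  0.     0.    -0.001]
wrist stand_base {'location': [129.3, 276.6], 'p': 0.51} [ 0.61737704 -0.08294416  0.054     ]
wrist stand_front {'location': [121.4, 423.4], 'p': 0.65} [ 0.62179859 -0.20185519  0.074     ]
wrist stand_plunger {'location': [122.5, 424.4], 'p': 0.75} [ 0.62236098 -0.20824024  0.0615    ]
scene stand_base {'location': [266.1, 377.8], 'p': 0.71} [ 0.59151861 -0.24657245  0.054     ]
scene stand_front {'location': [265.3, 379.3], 'p': 0.68} [ 0.58380644 -0.25514799  0.074     ]
scene stand_plunger {'location': [266.3, 383.4], 'p': 0.87} [ 0.59593641 -0.25629344  0.0615    ]
[ 374   58   66  130 2022]
[[372.67383  175.29973 ]
 [397.64996   56.66313 ]
 [461.90723   70.190994]
 [436.9311   188.82759 ]] [array([ 0.5753, -0.1821,  0.008 ]), array([ 0.6912, -0.2013,  0.008 ]), array([ 0.6786, -0.2653,  0.008 ]), array([ 0.5613, -0.2496,  0.008 ])]
```

View pics/w9c.png

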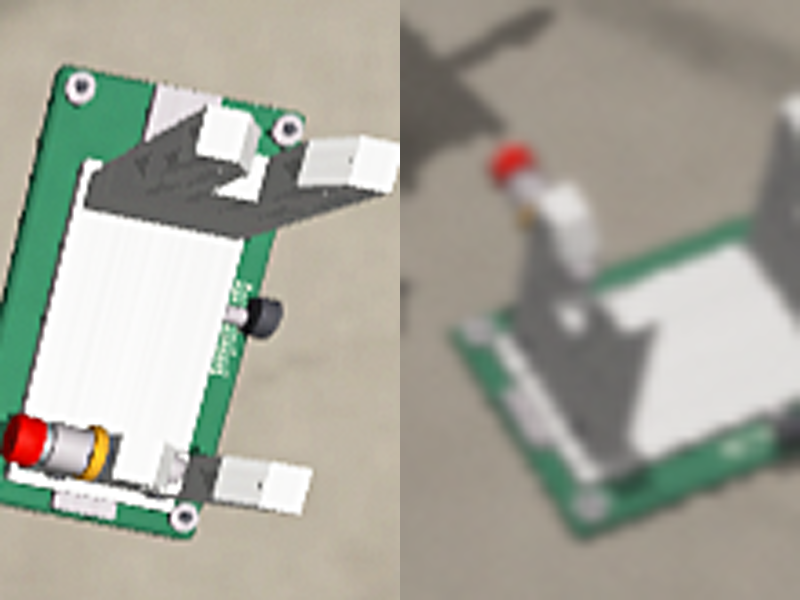

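The left half shows the stand from the wrist. The front cheek's right horn has its flat top at crop (265–312, 460–515), the rear cheek's right horn is at (355–400, 137–190), and the red button is at (22,440) on the front cheek. The stand is yawed roughly −10°.

Run:
```python
from h import *
import pickle
o,c,s=pickle.load(open("st.pkl","rb"))
k=400/110;g=lambda x,y:(40+(y+.5)/k-.5,385+(x+.5)/k-.5)
W=lambda x,y,z=.074:onz(c,g(x,y),z)
P=dict(f_in_far=W(267,461),f_in_near=W(258,508),f_out_far=W(312,468),f_out_near=W(303,515),r_in_far=W(362,137),r_in_near=W(355,183))
for n,p in P.items(): print(n,(p*1000).round(1))
f=(P["f_in_far"]+P["f_in_near"])/2;r=(P["r_in_far"]+P["r_in_near"])/2;d=r-f;print("dist",np.linalg.norm(d)*1e3,np.degrees(np.arctan2(d[1],d[0])))
# screws of base: (80,87),(288,129),(184,517) ; unknown z try .008
for z in(.004,.008,.012):
  a,b,e=W(80,87,z),W(288,129,z),W(184,517,z);print(z,a.round(4),b.round(4),e.round(4),"yaw",np.degrees(np.arctan2((b-e)[1],(b-e)[0])),"yaw2",np.degrees(np.arctan2((a-b)[0],-(a-b)[1])),"ctr",((a+e)/2).round(4),np.linalg.norm(b-e),np.linalg.norm(a-b))
```

```text
f_in_far [ 585.7 -232.9   74. ]
f_in_near [ 575.1 -231.8   74. ]
f_out_far [ 584.2 -243.2   74. ]
f_out_near [ 573.5 -242.1   74. ]
r_in_far [ 655.7 -247.6   74. ]
r_in_near [ 646.1 -247.    74. ]
dist 72.07906395235054 -11.955618518610569
0.004 [ 0.686 -0.212  0.004] [ 0.675  -0.2698  0.004 ] [ 0.5683 -0.2492  0.004 ] yaw -10.921164605237722 yaw2 169.26925870447894 ctr [ 0.6272 -0.2306  0.004 ] 0.10865258617598281 0.05884021009709293
0.008 [ 0.6848 -0.2105  0.008 ] [ 0.674  -0.2676  0.008 ] [ 0.5686 -0.2473  0.008 ] yaw -10.921164605237706 yaw2 169.26925870447891 ctr [ 0.6267 -0.2289  0.008 ] 0.10735374284790493 0.05813682864068171
0.012 [ 0.6837 -0.209   0.012 ] [ 0.673  -0.2654  0.012 ] [ 0.5689 -0.2453  0.012 ] yaw -10.921164605237728 yaw2 169.2692587044789 ctr [ 0.6263 -0.2271  0.012 ] 0.10605489951982729 0.05743344718427055
```

Run:
```python
from h import *
rel([.5500,-.2144,.185],[np.pi,-np.radians(3),np.radians(-11.3)])
rel([.5500,-.2144,.125],[np.pi,-np.radians(3),np.radians(-11.3)])
```

```text
shift cm [ 1.41 12.92  0.17] turn deg [-1.41 -5.95 11.21]
shift cm [ 0.47 12.94  6.1 ] turn deg [-1.41 -5.95 11.21]
```

Emit:
carry_out(
  increments=[
    [[0,0,1],[0.3,2,0],1],
    [[-0.3,-1,3],[0.8,5,0],1],
    [[-0.6,-2,5],[1.2,8,0.1],1],
    [[-1,-3.5,8],[1.4,11,0.2],1],
    [[-1.2,-5,10],[1.4,12.5,0.2],1],
    [[-1.4,-5.95,11.2],[1.4,12.9,0.2],1],
    [[-1.4,-5.95,11.2],[1.1,12.9,2],1],
    [[-1.4,-5.95,11.2],[0.8,12.9,4],1],
    [[-1.4,-5.95,11.2],[0.5,12.9,6.1],1],
    [[-1.4,-5.95,11.2],[0.5,12.9,6.1],1],
    [[-1.4,-5.95,11.2],[0.5,12.9,6.1],1],
    [[-1.4,-5.95,11.2],[0.5,12.9,6.1],1],
  ],
)

```text
t: 19.12
tcp_pos: [0.5506, -0.2139, 0.1257]
tcp_rot: [-3.141, -0.054, -0.197]
contact_force: [0.2, 0.1, -4.1]
gripper_width: 0.0165
grasp_force: 112.2
```

Run:
```python
from h import *
o=sensors.get_obs();print(o["tcp_pos"],np.degrees(o["tcp_rot"]),o["qd"].round(3),o["contact_force"],o["torque"])
c=snap("wrist","w10");h=cv2.cvtColor(c["img"],cv2.COLOR_RGB2HSV)
R=Ro.from_euler('xyz',o["tcp_rot"])
yel=cv2.inRange(h,(14,130,100),(32,255,255))
for col in(268,274,278,283,288):
  r=np.where(yel[:,col])[0];print(col,[(int(a[0]),int(a[-1])) for a in np.split(r,np.where(np.diff(r)>2)[0]+1) if len(a)>3])
P=lambda v:proj(c,o["tcp_pos"]+R.apply(v)).round(1)
print("pred collar near edge top",P([.040,0,-.015]),"bottom-mid",P([.040,0,-.005]),"far top",P([.05,0,-.015]),"shoulder top",P([.027,0,-.015]))
print("shaft groove row vals",[h[r,278].tolist() for r in range(180,250,3)])
# where the cheek tops should be
u=np.array([.9806,-.196,0]);n=np.array([.196,.9806,0]);C=np.array([.618,-.2276,.074])
for sx in(-.04075,-.03075,.03075,.04075):
  for sy in(.022,.0125,-.0125,-.022): print((sx,sy),proj(c,C+sx*u+sy*n).round(1),end=" ")
  print()
rel([.5500,-.2144,.125],[np.pi,-np.radians(3),np.radians(-11.3)])
```

```text
[ 0.55064204 -0.21393901  0.12566796] [-179.99118304   -3.07016289  -11.26923208] [ 0.002 -0.002  0.    -0.001 -0.003  0.    -0.   ] [ 0.23977888  0.10234107 -4.08397171] [0.03890256 0.34998915 0.0149359 ]
268 [(91, 164), (182, 196)]
274 [(69, 72), (91, 164), (182, 197)]
278 [(90, 164), (182, 197)]
283 [(91, 164), (182, 197)]
288 [(91, 163), (182, 196)]
pred collar near edge top [280.1 202.2] bottom-mid [280.  195.9] far top [280.2 179. ] shoulder top [280. 231.]
shaft groove row vals [[0, 0, 255], [19, 220, 158], [19, 208, 164], [19, 208, 162], [19, 210, 165], [19, 211, 172], [13, 32, 126], [174, 9, 138], [167, 13, 139], [167, 13, 139], [165, 15, 139], [170, 11, 138], [0, 11, 138], [176, 13, 139], [0, 12, 132], [19, 49, 42], [13, 39, 46], [17, 40, 45], [13, 41, 44], [12, 34, 37], [10, 22, 35], [30, 8, 31], [40, 27, 28], [20, 29, 26]]
(-0.04075, 0.022) [245.5 194. ] (-0.04075, 0.0125) [260.4 194.1] (-0.04075, -0.0125) [299.4 194.2] (-0.04075, -0.022) [314.3 194.2] 
(-0.03075, 0.022) [245.2 178.6] (-0.03075, 0.0125) [260.2 178.6] (-0.03075, -0.0125) [299.7 178.7] (-0.03075, -0.022) [314.8 178.7] 
(0.03075, 0.022) [242.7  74.1] (0.03075, 0.0125) [258.9  74.1] (0.03075, -0.0125) [301.8  74.3] (0.03075, -0.022) [318.   74.3] 
(0.04075, 0.022) [242.2  55.4] (0.04075, 0.0125) [258.7  55.5] (0.04075, -0.0125) [302.1  55.6] (0.04075, -0.022) [318.6  55.6] 
shift cm [-0.06  0.06  0.07] turn deg [-0.01 -0.07  0.03]
```

Run:
```python
from h import *
c=snap("wrist");h=cv2.cvtColor(c["img"],cv2.COLOR_RGB2HSV)
for col in(250,254,303,307,311): print(col,[(r,int(h[r,col,1]),int(h[r,col,2])) for r in range(160,214,2)])
for r in(186,190): print(r,[(k,int(h[r,k,1]),int(h[r,k,2])) for k in list(range(232,264,2))+list(range(290,330,2))])
```

```text
250 [(160, 210, 225), (162, 218, 219), (164, 30, 102), (166, 26, 87), (168, 5, 255), (170, 8, 246), (172, 9, 247), (174, 9, 246), (176, 9, 246), (178, 9, 246), (180, 7, 247), (182, 1, 255), (184, 0, 254), (186, 0, 254), (188, 0, 254), (190, 0, 254), (192, 0, 254), (194, 0, 255), (196, 53, 87), (198, 38, 107), (200, 37, 110), (202, 39, 111), (204, 41, 111), (206, 39, 105), (208, 35, 211), (210, 37, 208), (212, 44, 104)]
254 [(160, 204, 231), (162, 211, 238), (164, 68, 113), (166, 28, 99), (168, 25, 227), (170, 9, 247), (172, 10, 246), (174, 9, 246), (176, 9, 246), (178, 10, 246), (180, 10, 245), (182, 0, 255), (184, 0, 255), (186, 0, 255), (188, 0, 255), (190, 0, 255), (192, 1, 255), (194, 0, 255), (196, 55, 88), (198, 40, 109), (200, 37, 109), (202, 39, 110), (204, 40, 108), (206, 42, 110), (208, 46, 112), (210, 43, 112), (212, 43, 113)]
303 [(160, 207, 225), (162, 211, 226), (164, 63, 105), (166, 29, 123), (168, 0, 255), (170, 23, 188), (172, 24, 190), (174, 25, 190), (176, 23, 189), (178, 24, 190), (180, 20, 189), (182, 6, 181), (184, 6, 182), (186, 4, 180), (188, 7, 180), (190, 1,
[... 1493 characters left out ...]
314, 4, 195), (316, 19, 151), (318, 141, 83), (320, 96, 64), (322, 36, 112), (324, 39, 111), (326, 39, 111), (328, 34, 111)]
190 [(232, 11, 190), (234, 9, 190), (236, 8, 194), (238, 10, 199), (240, 10, 203), (242, 146, 225), (244, 220, 239), (246, 0, 255), (248, 0, 254), (250, 0, 254), (252, 0, 254), (254, 0, 255), (256, 42, 217), (258, 217, 197), (260, 206, 213), (262, 207, 227), (290, 208, 146), (292, 212, 144), (294, 206, 136), (296, 205, 128), (298, 211, 121), (300, 202, 82), (302, 3, 184), (304, 3, 179), (306, 4, 181), (308, 3, 180), (310, 3, 178), (312, 4, 187), (314, 4, 186), (316, 41, 99), (318, 39, 118), (320, 39, 112), (322, 37, 109), (324, 37, 111), (326, 34, 111), (328, 35, 110)]
```

Emit:
carry_out(
  increments=[
    [[0,0,0],[-0.36,0.12,0],1],
    [[0,0,0],[-0.4,0.12,0.8],1],
    [[0,0,0],[-0.45,0.12,1.8],1],
    [[0,0,0],[-0.5,0.12,2.8],1],
    [[0,0,0],[-0.56,0.12,3.8],1],
    [[0,0,0],[-0.6,0.12,4.4],1],
    [[0,0,0],[-0.61,0.12,4.7],1],
    [[0,0,0],[-0.61,0.12,4.7],1],
    [[0,0,0],[-0.61,0.12,4.7],1],
  ],
)

```text
t: 20.35
tcp_pos: [0.5467, -0.2145, 0.078]
tcp_rot: [-3.141, -0.053, -0.197]
contact_force: [0.6, -0.7, -3.9]
gripper_width: 0.0169
grasp_force: 112.2
```

```bash
cat > chk.py <<'E'
from h import *
o=sensors.get_obs();print(o["tcp_pos"],np.degrees(o["tcp_rot"]),"F",o["contact_force"].round(2),"M",o["torque"].round(3))
R=Ro.from_euler('xyz',o["tcp_rot"])
for n,l in(("groove",.0357),("rear",.1072)):print(n,(o["tcp_pos"]+R.apply([l,-.0007,-.005]))*1000)
c=snap("wrist");h=cv2.cvtColor(c["img"],cv2.COLOR_RGB2HSV)
for col in(252,308): print(col,[(r,int(h[r,col,1]),int(h[r,col,2])) for r in range(184,232,2)])
yel=cv2.inRange(h,(14,130,60),(32,255,255))
r=np.where(yel[170:,278])[0]+170;print("collar",r.min(),r.max())
print([int(h[r,278,2]) for r in range(r.max(),r.max()+40,2)])
E
python3 chk.py
```

```text
[ 0.54666566 -0.214509    0.07800982] [-179.99166552   -3.02743572  -11.28578477] F [ 0.63 -0.67 -3.91] M [0.102 0.315 0.002]
groove [ 581.50435776 -220.74841146   84.88840838]
rear [ 651.52392093 -234.72163604   88.66461921]
252 [(184, 3, 90), (186, 10, 79), (188, 8, 198), (190, 6, 205), (192, 6, 203), (194, 5, 198), (196, 4, 214), (198, 1, 228), (200, 1, 227), (202, 2, 230), (204, 2, 235), (206, 0, 255), (208, 20, 156), (210, 42, 108), (212, 40, 109), (214, 42, 110), (216, 40, 109), (218, 37, 109), (220, 39, 110), (222, 42, 110), (224, 40, 109), (226, 38, 107), (228, 38, 107), (230, 36, 105)]
308 [(184, 3, 91), (186, 6, 83), (188, 5, 167), (190, 6, 173), (192, 6, 172), (194, 0, 169), (196, 1, 171), (198, 4, 172), (200, 6, 172), (202, 7, 171), (204, 4, 171), (206, 6, 177), (208, 39, 112), (210, 38, 106), (212, 38, 106), (214, 37, 104), (216, 39, 105), (218, 40, 102), (220, 38, 101), (222, 43, 102), (224, 42, 103), (226, 42, 103), (228, 40, 102), (230, 38, 102)]
collar 183 197
[155, 133, 132, 132, 133, 132, 133, 131, 131, 132, 133, 132, 135, 80, 40, 41, 43, 43, 40, 40]
```

Run:
```python
from h import *
o=sensors.get_obs();c=snap("wrist");R=Ro.from_euler('xyz',o["tcp_rot"])
u=np.array([.9806,-.196,0])
ch=[(onz(c,(r,280),.074)-o["tcp_pos"])@u*1000 for r in(187.2,207.2)]
ax=lambda l,up:o["tcp_pos"][2]+R.apply([l,0,-.005-up])[2]
co=(onz(c,(197.5,278.5),ax(.042,.01))-o["tcp_pos"])@u*1000
sh=(onz(c,(223,278.5),ax(.029,.01))-o["tcp_pos"])@u*1000
print("cheek",ch,np.mean(ch),"collar",co,"shoulder",sh,"groove",(co+sh)/2)
print("lateral cheek/horns")
h=cv2.cvtColor(c["img"],cv2.COLOR_RGB2HSV)
print([(k,int(h[199,k,1]),int(h[199,k,2])) for k in list(range(226,262,2))+list(range(296,334,2))])
y=cv2.inRange(h,(14,130,60),(32,255,255));k=np.where(y[190])[0];print(k.min(),k.max())
```

```text
cheek [np.float64(41.55414920097098), np.float64(31.556306111734855)] 36.55522765635292 collar 41.21947324584438 shoulder 29.81298491645521 groove 35.516229081149795
lateral cheek/horns
[(226, 7, 217), (228, 30, 163), (230, 211, 246), (232, 107, 249), (234, 2, 255), (236, 0, 253), (238, 0, 253), (240, 0, 253), (242, 0, 253), (244, 0, 253), (246, 0, 253), (248, 0, 253), (250, 0, 254), (252, 1, 227), (254, 4, 205), (256, 5, 212), (258, 10, 130), (260, 2, 137), (296, 4, 129), (298, 6, 129), (300, 6, 128), (302, 8, 125), (304, 7, 182), (306, 4, 174), (308, 3, 171), (310, 1, 171), (312, 3, 172), (314, 4, 172), (316, 4, 171), (318, 3, 173), (320, 6, 178), (322, 3, 184), (324, 46, 100), (326, 38, 106), (328, 41, 105), (330, 41, 105), (332, 41, 105)]
229 300
```

Emit:
carry_out(
  increments=[
    [[0,0,0],[0.09,0,0],1],
    [[0,0,0],[0.06,0,0.5],1],
    [[0,0,0],[0.04,0,0.9],1],
    [[0,0,0],[0.03,0,1.15],1],
    [[0,0,0],[0.02,0,1.3],1],
    [[0,0,0],[0.02,0,1.3],1],
    [[0,0,0],[0.02,0,1.3],1],
  ],
)

```text
t: 21.32
tcp_pos: [0.5474, -0.2146, 0.0649]
tcp_rot: [-3.141, -0.053, -0.197]
contact_force: [0.2, -0.3, -4.4]
gripper_width: 0.0172
grasp_force: 112.2
```

```bash
python3 chk.py | head -3
```

```text
[ 0.5474113  -0.21463803  0.06486654] [-179.99112342   -3.0120238   -11.28939361] F [ 0.15 -0.35 -4.42] M [ 0.029  0.305 -0.002]
groove [ 582.25140329 -220.88004226   71.73561347]
rear [ 652.27107977 -234.85787542   75.49261832]
```

Emit:
carry_out(
  increments=[
    [[0,-1,0],[0,0,0],1],
    [[0,-2,0],[0,0,0],1],
    [[0,-2.7,0],[0,0,0],1],
    [[0,-2.7,0],[0,0,0.1],1],
    [[0,-2.7,0],[-0.01,0,0.2],1],
    [[0,-2.7,0],[-0.01,0,0.2],1],
    [[0,-2.7,0],[-0.01,0,0.2],1],
  ],
)

```text
t: 22.25
tcp_pos: [0.5472, -0.2148, 0.0629]
tcp_rot: [-3.142, -0.005, -0.197]
contact_force: [-1.1, -0.7, -3.3]
gripper_width: 0.0172
grasp_force: 112.3
```

```bash
python3 chk.py | head -3
```

```text
[ 0.54720463 -0.21484097  0.06288462] [-179.99604923   -0.30997024  -11.31299062] F [-1.13 -0.74 -3.34] M [-0.24   0.336 -0.078]
groove [ 582.32119999 -221.15271925   68.07772872]
rear [ 652.43094376 -235.17855982   68.46454193]
```

Emit:
carry_out(
  increments=[
    [[0,0,0],[0,0,0.1],1],
    [[0,0,0],[0,0,0.2],1],
    [[0,0,0],[0,0,0.2],1],
  ],
)

```text
t: 22.68
tcp_pos: [0.5478, -0.2153, 0.0611]
tcp_rot: [3.141, -0.007, -0.197]
contact_force: [-0.5, -3.5, -1.2]
gripper_width: 0.0171
grasp_force: 112.8
```

```bash
python3 chk.py | head -3
```

```text
[ 0.54784853 -0.21527205  0.0610675 ] [179.96194415  -0.37821029 -11.30316928] F [-0.51 -3.54 -1.21] M [-0.815  0.037 -0.063]
groove [ 582.96080874 -221.57296093   66.30258134]
rear [ 653.07245423 -235.5866832    66.77455047]
```

Emit:
carry_out(
  increments=[
    [[0,0,0],[0,0,0.1],1],
    [[0,0,0],[0,0,0.2],1],
    [[0,0,0],[0,0,0.2],1],
  ],
)

```text
t: 23.1
tcp_pos: [0.5472, -0.2148, 0.0585]
tcp_rot: [3.141, -0.005, -0.197]
contact_force: [-0.1, -5.3, -3.1]
gripper_width: 0.0167
grasp_force: 112.3
```

```bash
python3 chk.py | head -3
```

```text
[ 0.54716248 -0.21475746  0.0584691 ] [179.98627123  -0.27841235 -11.30021504] F [-0.12 -5.34 -3.09] M [-1.143  0.222 -0.075]
groove [ 582.28355857 -221.06042191   63.64234536]
rear [ 652.39662632 -235.07066896   63.98977766]
```

Emit:
carry_out(
  increments=[
    [[0,0,0],[0,0.06,0.1],1],
    [[0,0,0],[0,0.06,0.2],1],
    [[0,0,0],[0,0.06,0.3],1],
    [[0,0,0],[0,0.06,0.3],1],
  ],
)

```text
t: 23.65
tcp_pos: [0.547, -0.215, 0.0554]
tcp_rot: [-3.141, -0.005, -0.197]
contact_force: [-0.9, -4.0, -6.5]
gripper_width: 0.017
grasp_force: 112.0
```

```bash
python3 chk.py | head -3
```

```text
[ 0.54704954 -0.21498369  0.05542065] [-179.98397162   -0.26275314  -11.28143193] F [-0.88 -4.03 -6.48] M [-0.945  0.375 -0.064]
groove [ 582.17355978 -221.27795722   60.58451388]
rear [ 652.2913072  -235.26523661   60.91240511]
```

Emit:
carry_out(
  increments=[
    [[0,0,0],[0,0,0.1],1],
    [[0,0,0],[0,0,0.2],1],
    [[0,0,0],[0,0,0.3],1],
    [[0,0,0],[0,0,0.4],1],
    [[0,0,0],[0,0,0.4],1],
  ],
)

```text
t: 24.32
tcp_pos: [0.5468, -0.2145, 0.0512]
tcp_rot: [-3.141, -0.004, -0.197]
contact_force: [-1.7, -2.0, -10.5]
gripper_width: 0.0168
grasp_force: 111.3
```

```bash
python3 chk.py | head -3
```

```text
[ 0.54676518 -0.21453652  0.05121174] [-179.94628029   -0.21370203  -11.27486086] F [ -1.65  -1.98 -10.46] M [-0.628  0.74  -0.159]
groove [ 581.89359613 -220.83085021   56.34551409]
rear [ 652.01319684 -234.81013769   56.61219446]
```

Emit:
carry_out(
  increments=[
    [[0,0,0],[0,0,0.1],1],
    [[0,0,0],[0,0,0.2],1],
    [[0,0,0],[0,0,0.25],1],
    [[0,0,0],[0,0,0.25],1],
  ],
)

```text
t: 24.88
tcp_pos: [0.5476, -0.2148, 0.0494]
tcp_rot: [-3.141, -0.006, -0.196]
contact_force: [-0.2, 0.2, -4.3]
gripper_width: 0.0173
grasp_force: 112.1
```

```bash
python3 chk.py | head -3
```

```text
[ 0.54762008 -0.21477434  0.04942053] [-179.95159543   -0.32055531  -11.25775867] F [-0.18  0.22 -4.26] M [0.08  0.265 0.026]
groove [ 582.74101933 -221.0558512    54.62077076]
rear [ 652.86417986 -235.01408673   55.02079297]
```

Emit:
carry_out(
  increments=[
    [[0,-0.3,0],[0,0,0.05],1],
    [[0,-0.3,0],[0,0,0.1],1],
    [[0,-0.3,0],[0,0,0.12],1],
    [[0,-0.3,0],[0,0,0.12],1],
  ],
)

```text
t: 25.42
tcp_pos: [0.5476, -0.2152, 0.0486]
tcp_rot: [-3.141, -0.001, -0.197]
contact_force: [-1.5, 1.4, 4.3]
gripper_width: 0.0169
grasp_force: 113.4
```

```bash
python3 chk.py | head -3
```

```text
[ 0.54761311 -0.2151672   0.04863277] [-1.79966508e+02 -5.14113893e-02 -1.12817159e+01] F [-1.47  1.4   4.34] M [0.342 0.267 0.071]
groove [ 582.75523854 -221.46681459   53.66521284]
rear [ 652.87362571 -235.45458297   53.72936964]
```

Emit:
carry_out(
  increments=[
    [[0,0,0],[0,0,-0.05],2.2],
    [[0,0,0],[0,0,-0.05],3],
    [[0,0,0],[0,0,-0.05],4],
    [[0,0,0],[0,0,-0.05],4.5],
    [[0,0,0],[0,0,-0.05],4.5],
    [[0,0,0],[0,0,-2],4.5],
    [[0,0,0],[0,0,-5],4.5],
    [[0,0,0],[0,0,-9],4.5],
    [[0,0,0],[-2,0,-13],4.5],
    [[0,0,0],[-4,0,-14],4.5],
    [[0,0,0],[-4,0,-14],4.5],
    [[0,0,0],[-4,0,-14],4.5],
  ],
)

```text
t: 26.98
tcp_pos: [0.5084, -0.2069, 0.1878]
tcp_rot: [-3.141, 0.0, -0.196]
contact_force: [0.2, 0.0, -0.3]
gripper_width: 0.0452
grasp_force: 0.0
```

Run:
```python
from h import *
o=sensors.get_obs();print(o["tcp_pos"],o["contact_force"],o["gripper_width"])
c=snap("wrist","w12");s=snap("scene","s12")
h=cv2.cvtColor(c["img"],cv2.COLOR_RGB2HSV)
y=cv2.inRange(h,(14,130,60),(32,255,255));k,l,st,ce=cv2.connectedComponentsWithStats(y);print([(st[i].tolist()) for i in range(1,k) if st[i,4]>80])
u=np.array([.9806,-.196,0]);F=np.array([.5829,-.2206,.054])
P=lambda a,z,n=0:proj(c,F+a*u+np.array([.196,.9806,0])*n+[0,0,z]).round(1)
print("pred collar top far/near",P(.0165,.01),P(.0065,.01),"shoulder",P(-.0065,.01),"tip",P(.0912,0),"rear shaft",P(.078,0.0045))
print("collar wid at home",P(.0115,0,.01),P(.0115,0,-.01),"at +14",P(.0115,.014,.01),P(.0115,.014,-.01))
cv2.imwrite("pics/fin.png",np.hstack([cv2.resize(c["img"][0:250,190:357,::-1],(400,600)),cv2.resize(s["img"][215:290,340:390,::-1],(400,600),interpolation=cv2.INTER_CUBIC)]))
for n in("spindle_grip","spindle_tip","spool_brass_center"): print(n,imaging.look_for("wrist",n)[:2],imaging.look_for("scene",n)[:2])
for b in("spool_silver_center","pliers_center","jar_center"):
  for r in imaging.look_for("scene",b)[:1]: print(b,r)
```

```text
[ 0.50839735 -0.20694128  0.18778841] [ 0.19205303  0.03407399 -0.26759248] 0.04516105261940464
[[382, 0, 17, 121, 657], [250, 41, 60, 40, 2138], [267, 89, 24, 14, 303], [94, 162, 24, 20, 257]]
pred collar top far/near [278.2  88.5] [278.1 101.9] shoulder [278.1 118.8] tip [278.4 -17.4] rear shaft [278.4   1. ]
collar wid at home [266.   95.6] [290.3  95.7] at +14 [265.3  95. ] [290.9  95.1]
spindle_grip [{'location': [133.9, 278.4], 'p': 0.68}, {'location': [155.2, 119.7], 'p': 0.58}] [{'location': [220.9, 309.1], 'p': 0.95}, {'location': [262.5, 350.7], 'p': 0.73}]
spindle_tip [{'location': [151.4, 117.5], 'p': 0.95}, {'location': [134.3, 280.0], 'p': 0.77}] [{'location': [221.0, 307.7], 'p': 0.8}, {'location': [261.9, 354.0], 'p': 0.76}]
spool_brass_center [{'location': [60.6, 281.5], 'p': 0.67}] [{'location': [357.5, 351.6], 'p': 0.42}]
spool_silver_center {'location': [167.1, 303.9], 'p': 0.62}
pliers_center {'location': [264.5, 347.3], 'p': 0.63}
jar_center {'location': [267.7, 380.3], 'p': 0.44}
```

View pics/fin.png

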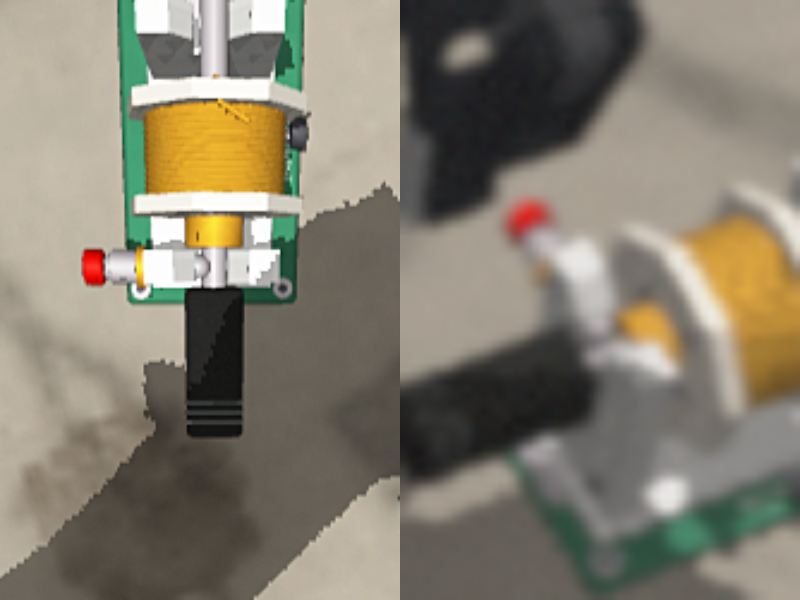

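The final view shows the plunger nose over the shaft at crop (203,265). The groove is over the front cheek, the shaft is in the rear slot, and the spool sits between the cheeks.

```bash
python3 -c "
from rig import arm
print(arm.close_job())"
```

```text
the job is handed in; nothing more can be done
None
```

The brass spool is loaded in the stand, with the spindle snapped home in both slots and the handle at the red-button cheek. I handed the job in at about 27 s with the gripper clear. My highest force reading while pressing home was about 11 N; I did not recheck the bystanders' final positions closely.

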